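# Sweep stone blanks through the fence gate into the collecting slot

## Robot

A 7-joint arm with a two-finger parallel gripper is mounted at the origin on the work surface. World frame = base frame: x ahead of the robot, y to its left, z up, the work surface at z = 0. Lengths are in m, angles in rad, forces in N, time in s.
With the tool pointing down it reaches from about 0.425 to 0.875 m from the base axis. Payload 8.4 kg.
Tool frame: the origin (TCP) lies on the centre line of the jaws, within the pads' length; the fingertips stand 8 mm ahead of it and the grasp point (between the pads) lies 11 mm behind it; z points along the fingers, y is the direction in which the jaws open and shut (so a half turn about z gives the same grasp; the last joint's range is limited). The gripper opens to 85 mm and grips with 20 to 120 N. Pads are 22 mm wide; open, the fingers measure 114 mm over their backs; the gripper's body (76 mm by 85 mm) begins 54 mm behind the grasp point. The pads swing forward as they close: fully open they stand 13 mm farther back than shut.
Start: joints at [-1.381, 0.333, 0.04, 1.465, -0.013, 1.343, -0.059], TCP at [0.185, 0.623, 0.239] pointing down, gripper open.
Joint ranges: [-2.58, 2.58], [-0.38, 2.09], [-1.3, 1.39], [0.25, 2.4], [-1.5, 4.64], [0.08, 2.09], [-2.65, 2.65]. Speed limits (rad/s): [2.22, 2.22, 2.79, 2.79, 3.14, 3.14, 3.14].

## Interface

Orientations are given as a unit quaternion [x, y, z, w].
In Python, from bench import manip, read_camera, calibration, close_job gives the robot as it stands.
- The arm moves only by the tool jog_arm, never from a script. Its argument "deltas" is a list of rows, each a list of 5 numbers: the shift along the tool's x, y, z in units of 60 mm (1.0 is 60 mm), then the turn about the tool's z in units of 10 degrees (1.0 is 10 degrees), then the finger opening in mm, from 0 to 85.4. A call has exactly 5 rows; each row shifts and turns the commanded pose from where the row before left it, along the tool's axes as they then stand; what a row does not reach is not made up. A row lasts 1/8 s, in which the tool goes at most 62.5 mm and 10.7 degrees, less where a joint would pass 70% of its speed; a pose out of reach is approached as far as the arm can. A call is refused whole if a number of a shift passes 1 or a number of a turn 1, either way. A call with a gripper value outside its range is refused whole. The fingers move at their own pace and stop on an object; "squeeze" is the grip in N (left out, the last holds). Time passes only in rows, so rows that do not move let the fingers close, or fill a call up. It gives the time, the measured TCP pose, the force and the opening at its end, in the units of the state.
- manip.state(): the state, without advancing time (a new reading comes with each control period).
- read_camera(name): name is "scene" or "side" or "wrist"; returns the picture (480x640x3 uint8, blue, green, red); there is no depth.
- calibration(name): a dict with "intrinsics" (3x3 intrinsics, pixels), "cam_to_world" (4x4, takes a point from camera to world coordinates). Camera axes: x right, y down, z forward; pixel columns grow to the right and rows downward; lengths in m; the calibration is good to about 2 mm. A picture is of the moment at which its call begins: read the wrist's pose just before it. calibration takes no time and is no camera call; for the wrist camera it gives the pose at the moment of the call.
- close_job(): hands the job in, once; it reports no verdict.
The state is a dict: "time": time; "joints": joint angles; "qd": joint speeds; "effort": joint torques, N m; "position": TCP position; "eef_rot": TCP orientation; "force": force on the tool from outside, world axes, zero at the start; "moment": the same for the moment, N m; "grip_width": opening from 0.0 (shut) to 1.0 (fully open).
Only numpy, scipy, OpenCV 4.12 (cv2) and the standard library are available. Lean on these libraries where they do the work, as an engineer would, in place of code of your own. Each camera call takes 0.05 s, during which the arm holds its last target.

## Task

With the fingertips, gently push the three round stone blanks along the steel deck, one at a time, through the gap in the fence so that each drops down into the collecting slot behind it. Only push them: do not pinch them or pick them up. Leave the square offcut on the deck, and the jar and brush beside it, where they are.

Things in the scene. Friction and masses are not known exactly. Their poses are not given: they have to be found in the camera images.
- tray: sorting deck fixed to the bench. Origin: middle of the gate at bench height; x points through the gate from deck to slot, away from the robot; z up. Steel deck: top 85 mm above the origin, x -205 to -5 mm, y -125 to 125 mm, its other three edges open. Fence across it: x -5 to 0, 14 mm high above the deck, with one gap, the gate, y -23 to 23 mm. The deck ends at x = -5, where the slot begins
- slot (a point): middle of the floor of the collecting slot, an open-topped pit behind the gate, 80 mm deeper than the deck. Its inside is 100 mm along the tray's x (from the fence's near face on) and 50 mm along y; its walls rise 14 mm above the deck. A blank falls in once its centre is past the deck's end
- blank1: round flat stone blank, 36 mm diameter, 12 mm thick, about 35 g (varies), lying flat and loose on the deck; origin at its centre, half-way up. Pushed sideways low down it slides easily. The three blanks are alike
- blank2: round flat stone blank, 36 mm diameter, 12 mm thick, about 35 g (varies), lying flat and loose on the deck; origin at its centre, half-way up. Pushed sideways low down it slides easily. The three blanks are alike
- blank3: round flat stone blank, 36 mm diameter, 12 mm thick, about 35 g (varies), lying flat and loose on the deck; origin at its centre, half-way up. Pushed sideways low down it slides easily. The three blanks are alike
- offcut_center (a point): square stone offcut, 30 x 30 x 16 mm, 45 g, loose on the deck among the blanks, to be left alone; this point is its centre
- jar_center (a point): white jar with black lid, 60 mm diameter, 75 mm tall, standing on the bench left of the deck; this point is its centre
- brush: hand brush 180 mm long lying on the bench to the right of the deck; its x axis runs along it from handle to bristles
Mind the look-alikes: they are no part of the job. What is shaped like the blank1 but pink is not meant. What is shaped like the blank3 but red is not meant.

How it is judged:
By the outcome, as a careful person would: the job done as asked, in the order asked, and still so for the second after the job is handed in, with the robot touching nothing.
It also fails if it takes over 72 s, if anything falls off the work surface, if the arm or the gripper's body presses on something with over 40 N, if the wrist force passes 120 N, or if a joint passes its speed limit or range.

## Working session

There is one attempt and no reset: what is moved stays moved. The work goes in short steps, Python scripts to look and compute and a tool call to move; the robot and the scene stay as the last step left them, time stands still between calls to the robot, and variables do not carry over. Pictures are saved under pics/ and viewed, and the job is handed in when it is done.

Besides the shell and the picture viewer there is one more tool, called as name([rows], argument=value, ...), one row to a line, values as JSON. jog_arm: Moves the arm, as the interface text tells. Its arguments: {"type":"object","properties":{"deltas":{"type":"array"},"squeeze":{"type":"number"}},"required":["deltas"]}

```bash
ls; mkdir -p pics
cat > h.py <<'E'
import numpy as np,cv2
from bench import manip, read_camera, calibration, close_job
def ray(cal,u,v,z):
    K=np.array(cal["intrinsics"]);T=np.array(cal["cam_to_world"])
    d=T[:3,:3]@np.linalg.inv(K)@np.array([u,v,1.]);o=T[:3,3]
    return o+d*(z-o[2])/d[2]
def proj(cal,p):
    K=np.array(cal["intrinsics"]);T=np.linalg.inv(np.array(cal["cam_to_world"]))
    c=T[:3,:3]@np.array(p)+T[:3,3];q=K@c;return q[:2]/q[2]
E
python3 - <<'E'
from h import *
print(manip.state())
for n in ("scene","side"):
    cv2.imwrite(f"pics/{n}0.png",read_camera(n)); print(calibration(n))
E
```

```text
pics
{'time': 0.0, 'joints': array([-1.38115484,  0.33391034,  0.03988626,  1.46630519, -0.0133873 ,
        1.34326332, -0.0585115 ]), 'qd': array([-0.00040023, -0.00088256, -0.00017054,  0.00023398, -0.00019503,
       -0.00140005, -0.00063899]), 'effort': array([ 1.10105002e-04, -6.58559918e+01,  1.36516649e+00, -4.05571568e+01,
        1.66515849e-02,  1.23572373e-02,  2.43447118e-05]), 'position': array([0.18505892, 0.62263456, 0.23840518]), 'eef_rot': array([ 1.43938016e-01,  9.89586374e-01, -8.08369959e-04, -5.36245501e-05]), 'force': array([-0.38529069,  0.22534444, -0.03198026]), 'moment': array([ 0.03228932, -0.02559696, -0.01801686]), 'grip_width': 1.0040110773397546}
{'intrinsics': array([[623.19708333,   0.        , 323.9665217 ],
       [  0.        , 623.19708333, 244.6639975 ],
       [  0.        ,   0.        ,   1.        ]]), 'cam_to_world': array([[-0.23162559,  0.83442627, -0.50008237,  1.19031354],
       [ 0.97275745,  0.19358452, -0.127546  ,  0.14319529],
       [-0.00961952, -0.51600177, -0.8565335 ,  1.10466067],
       [ 0.        ,  0.        ,  0.        ,  1.        ]])}
{'intrinsics': array([[480.28556945,   0.        , 319.04904641],
       [  0.        , 480.28556945, 240.2343035 ],
       [  0.        ,   0.        ,   1.        ]]), 'cam_to_world': array([[-0.95572594, -0.16934088,  0.24064827,  0.36414662],
       [-0.29375724,  0.50136504, -0.8138426 ,  0.74823618],
       [ 0.01716419, -0.84850266, -0.52891269,  0.56789897],
       [ 0.        ,  0.        ,  0.        ,  1.        ]])}
```

View pics/scene0.png

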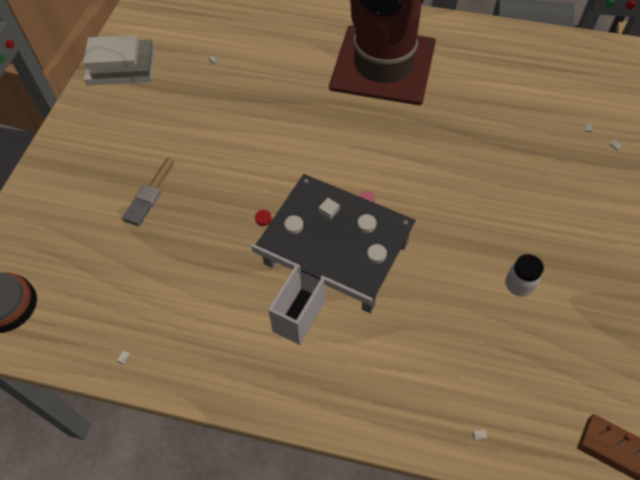

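View pics/side0.png

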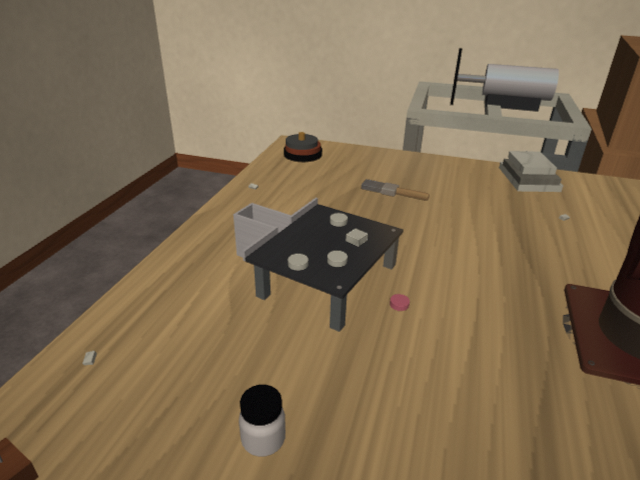

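The scene view shows the deck around (335,240), three pale blanks at about (294,225), (367,224) and (377,253), the offcut at (329,208), and the slot at (298,305). I'll zoom in to measure.

Run:
```python
from h import *
im=cv2.imread("pics/scene0.png")[165:355,240:440]
cv2.imwrite("pics/sc_crop.png",cv2.resize(im,None,fx=3.1,fy=3.1,interpolation=cv2.INTER_CUBIC))
im=cv2.imread("pics/side0.png")[190:340,230:420]
cv2.imwrite("pics/si_crop.png",cv2.resize(im,None,fx=4,fy=4,interpolation=cv2.INTER_CUBIC))
cs=calibration("scene")
print(proj(cs,[.185,.623,.239]),proj(cs,[0,0,0]),proj(cs,[.5,0,0.085]))
for n,u,v,z in [("cor_nearR",305,178,.085),("nearL",413,220,.085),("b",294,224,.097),("b",367,223,.097),("b",377,253,.097),("off",329,207,.101),("jar",528,267,.075)]:
    print(n,ray(cs,u,v,z).round(4))
cd=calibration("side")
for n,u,v,z in [("b",339,219,.097),("b",337,258,.097),("b",298,262,.097),("off",357,236,.101)]:
    print(n,ray(cd,u,v,z).round(4))
```

```text
[696.8898382   86.99863336] [382.71786827  64.48420297] [339.28815481 205.56995265]
cor_nearR [ 0.4491 -0.0832  0.085 ]
nearL [0.501  0.1478 0.085 ]
b [ 0.5698 -0.0739  0.097 ]
b [0.5359 0.0626 0.097 ]
b [0.5973 0.094  0.097 ]
off [ 0.5187 -0.0166  0.101 ]
jar [0.5501 0.3752 0.075 ]
b [ 0.5642 -0.0658  0.097 ]
b [0.5313 0.0698 0.097 ]
b [0.592  0.1032 0.097 ]
off [ 0.5137 -0.0072  0.101 ]
```

Run:
```python
from h import *
cv2.imwrite("pics/w0.png",read_camera("wrist"))
c=calibration("wrist");print(c)
```

```text
{'intrinsics': array([[352.68809727,   0.        , 324.0252072 ],
       [  0.        , 352.68809727, 234.27405   ],
       [  0.        ,   0.        ,   1.        ]]), 'cam_to_world': array([[ 0.2845865 ,  0.91618359,  0.2821669 ,  0.11431822],
       [ 0.95864953, -0.27159094, -0.0850261 ,  0.64300936],
       [-0.00126554,  0.29469645, -0.95559008,  0.37357829],
       [ 0.        ,  0.        ,  0.        ,  1.        ]])}
```

View pics/sc_crop.png

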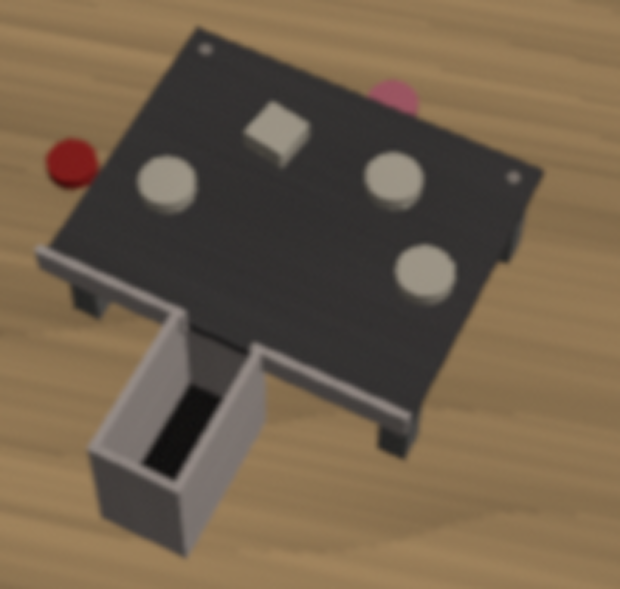

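View pics/si_crop.png

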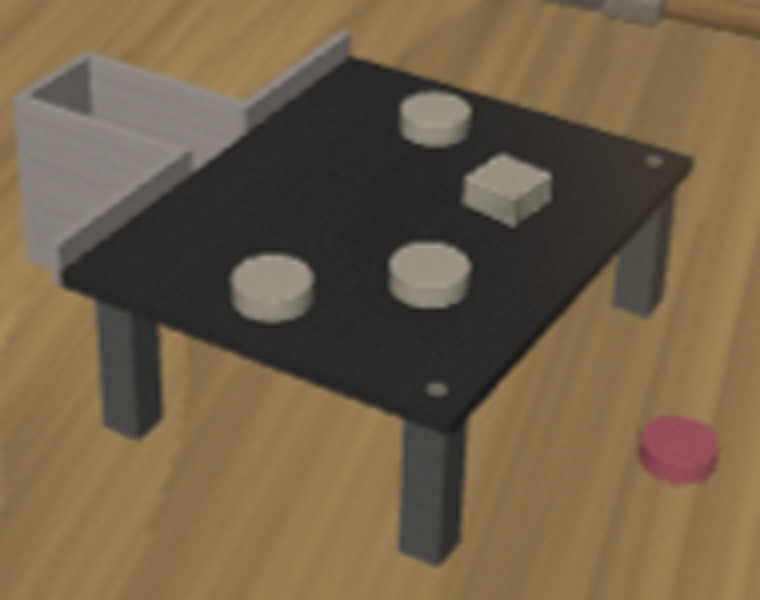

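View pics/w0.png

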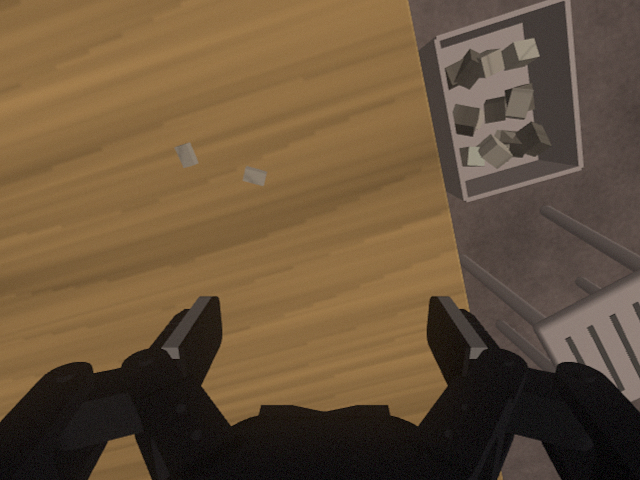

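```bash
cat >> h.py <<'E'
def blobs(im,lo,box):
    x0,y0,x1,y1=box;g=im[y0:y1,x0:x1].astype(int)
    m=((g.min(2)>lo)).astype(np.uint8)
    n,l,s,c=cv2.connectedComponentsWithStats(m)
    return [(c[i]+[x0,y0],s[i][4]) for i in range(1,n) if s[i][4]>60]
def tri(c1,p1,c2,p2):
    def od(c,p):
        T=np.array(c["cam_to_world"]);d=T[:3,:3]@np.linalg.inv(c["intrinsics"])@np.array([*p,1.]);return T[:3,3],d/np.linalg.norm(d)
    (o1,d1),(o2,d2)=od(c1,p1),od(c2,p2)
    t=np.linalg.lstsq(np.c_[d1,-d2],o2-o1,rcond=None)[0]
    a,b=o1+t[0]*d1,o2+t[1]*d2
    return (a+b)/2,np.linalg.norm(a-b)
E
python3 - <<'E'
from h import *
cs,cd=calibration("scene"),calibration("side")
a=blobs(cv2.imread("pics/scene0.png"),90,(270,190,405,272));b=blobs(cv2.imread("pics/side0.png"),75,(275,200,380,285))
print(a);print(b)
for p,s in a:
    for q,s2 in b:
        x,e=tri(cs,p,cd,q)
        if e<.02 and .06<x[2]<.12: print(p.round(1),x.round(4),e.round(4))
# tray corners (crop -> px)
S=lambda u,v:(240+u/3.1,165+v/3.1); D=lambda u,v:(230+u/4,190+v/4)
print("near-right",tri(cs,S(197,27),cd,D(692,161)))
print("near-left",tri(cs,S(543,172),cd,D(450,432)))
print("boltR",tri(cs,S(206,48),cd,D(655,161)))
print("boltL",tri(cs,S(514,177),cd,D(437,389)))
print("fenceR end top far",tri(cs,S(38,247),cd,D(349,36)))
for n,u,v,z in [("nr",197,27,.085),("nl",543,172,.085),("fencetopL outer",411,415,.099),("fencetopR outer",37,247,.099),("gateL top",255,345,.099),("gateR top",185,312,.099),("slot farL",183,488,.099),("slot farR",93,448,.099)]:
    print(n,ray(cs,*S(u,v),z).round(4))
E
```

```text
[(array([329.367713  , 206.52466368]), np.int32(223)), (array([293.7654321 , 223.24691358]), np.int32(243)), (array([366.86363636, 222.04132231]), np.int32(242)), (array([377.        , 252.16793893]), np.int32(262)), (array([287.08029197, 261.87591241]), np.int32(137))]
[(array([292.45606229, 210.80756396]), np.int32(899)), (array([355.40993789, 206.55279503]), np.int32(161)), (array([369.96491228, 208.53508772]), np.int32(114)), (array([338.09852217, 219.19704433]), np.int32(203)), (array([356.32363636, 236.74909091]), np.int32(275)), (array([336.75362319, 258.22826087]), np.int32(276)), (array([297.43493151, 261.45205479]), np.int32(292))]
[329.4 206.5] [ 0.5153 -0.0161  0.0951] 0.0035
[293.8 223.2] [ 0.567  -0.0748  0.0923] 0.0032
[366.9 222. ] [0.5323 0.0624 0.0925] 0.003
[377.  252.2] [0.5946 0.0944 0.0929] 0.0032
[287.1 261.9] [ 0.6592 -0.0622  0.1024] 0.0053
near-right (array([ 0.43756347, -0.08921211,  0.08216679]), np.float64(0.0009274993585076571))
near-left (array([0.49825452, 0.15249674, 0.07968587]), np.float64(0.0014282928618059322))
boltR (array([ 0.45471093, -0.07865101,  0.08473111]), np.float64(0.0006172798786527858))
boltL (array([0.50926702, 0.13491992, 0.08548343]), np.float64(1.0595982408821832e-05))
fenceR end top far (array([ 0.63210831, -0.13911282,  0.09526976]), np.float64(0.0008249095278884955))
nr [ 0.4391 -0.0888  0.085 ]
nl [0.5011 0.1521 0.085 ]
fencetopL outer [0.6936 0.1044 0.099 ]
fencetopR outer [ 0.6339 -0.1389  0.099 ]
gateL top [0.6695 0.006  0.099 ]
gateR top [ 0.6573 -0.0398  0.099 ]
slot farL [ 0.7678 -0.0123  0.099 ]
slot farR [ 0.7555 -0.0687  0.099 ]
```

jog_arm([
  [-0.78,-0.52,0,0,20],
  [-0.78,-0.52,0,0,20],
  [-0.78,-0.52,0,0,20],
  [-0.78,-0.52,0,0,20],
  [-0.78,-0.52,0,0,20],
])

```text
time: 0.78
position: [0.3659, 0.4052, 0.2392]
eef_rot: [0.144, 0.99, -0.0, -0.0]
force: [0.6, 0.8, 0.5]
grip_width: 0.232
```

jog_arm([
  [-0.78,-0.52,0,0,20],
  [-0.78,-0.52,0,0,20],
  [-0.78,-0.52,0,0,20],
  [-0.78,-0.52,0,0,20],
  [-0.5,-0.3,0,0,20],
])

```text
time: 1.4
position: [0.534, 0.2051, 0.2393]
eef_rot: [0.145, 0.989, -0.0, 0.0]
force: [0.5, 0.4, 0.6]
grip_width: 0.228
```

Run:
```python
from h import *
s=manip.state();print(s["time"],s["joints"].round(3),s["position"],s["eef_rot"],s["grip_width"])
c=calibration("wrist");cv2.imwrite("pics/w1.png",read_camera("wrist"));print(c["cam_to_world"].round(4).tolist())
for n,z,p in [("o",.085,(.666,-.0175)),("Bl",.097,(.594,.0945)),("Bm",.097,(.532,.063)),("Br",.097,(.567,-.0745)),("off",.101,(.515,-.016))]: print(n,proj(c,[*p,z]).round(1))
cv2.imwrite("pics/s1.png",read_camera("scene"))
```

```text
1.4 [-0.791  0.176  0.395  1.677 -0.069  1.302  0.896] [0.53398723 0.20508668 0.23933562] [ 1.45365790e-01  9.89377916e-01 -2.86372108e-04  2.08481688e-04] 0.2277104299727666
[[0.2874, 0.9152, 0.2825, 0.4632], [0.9578, -0.2745, -0.0853, 0.2255], [-0.0005, 0.2951, -0.9555, 0.3742], [0.0, 0.0, 0.0, 1.0]]
o [150.6 400.4]
Bl [225.2 317.5]
Bm [163.5 264.7]
Br [ 40.2 339.6]
off [ 66.6 273.6]
```

View pics/w1.png

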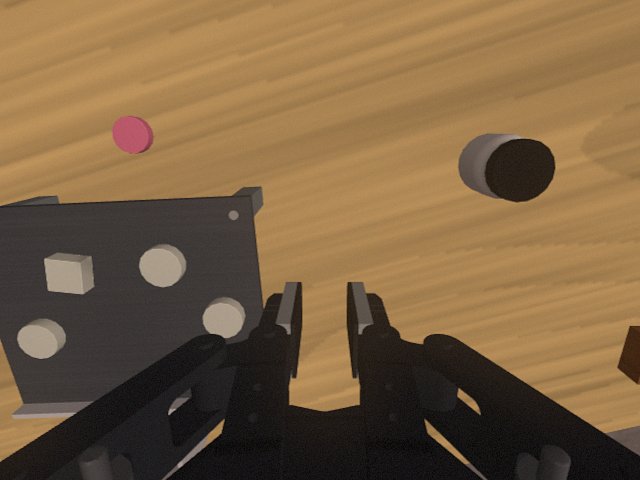

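View pics/s1.png

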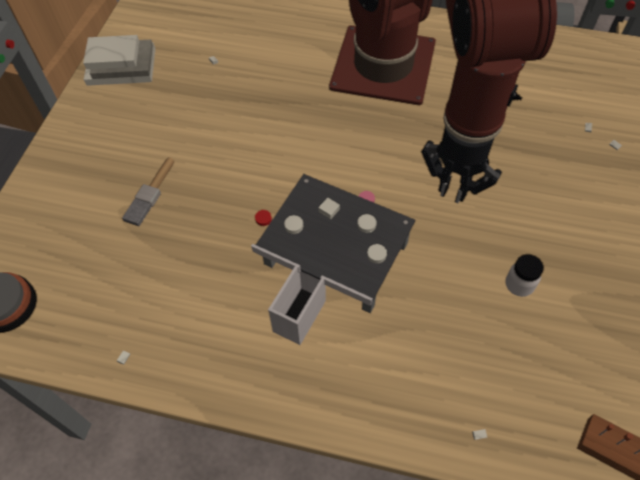

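The blanks appear at (224,317), (163,265) and (41,338), within about 2 px of prediction. The measurements hold.

```bash
cat >> h.py <<'E'
O=np.array([.666,-.0175]);YAW=-.2505
X=np.array([np.cos(YAW),np.sin(YAW)]);Y=np.array([-X[1],X[0]])
def w2t(p): r=np.array(p[:2])-O; return np.array([r@X,r@Y])
def t2w(p): return O+p[0]*X+p[1]*Y
from scipy.spatial.transform import Rotation as R
def head(s):
    t=-R.from_quat(s["eef_rot"]).as_matrix()[:,0]; return np.degrees(np.arctan2(t[1],t[0]))-np.degrees(YAW)
def plan(tx,ty,h=None,z=None):
    """target TCP tray xy, heading in tray frame deg: turn units, then shift units in frame after the turn"""
    s=manip.state();p=s["position"];hc=head(s)
    if h is None:h=hc
    d=t2w((tx,ty))-p[:2];a=np.radians(h)+YAW
    ex=-np.array([np.cos(a),np.sin(a)]);ey=np.array([np.sin(-a),np.cos(a)])
    # tool z down: y = z cross x
    ey=np.cross([0,0,-1],[*ex,0])[:2]
    print("now tray",w2t(p).round(4),"z",p[2].round(4),"head",hc.round(1),"turn",(-(h-hc)/10).round(2),"shift",(d@ex/.06).round(3),(d@ey/.06).round(3),"dz",None if z is None else ((p[2]-z)/.06).round(3),"F",s["force"].round(1),"q7",s["joints"][[0,6]].round(2),"t",round(s["time"],2))
E
python3 - <<'E'
from h import *
b=w2t((.594,.0945));W=np.array([-.05,0]);d=W-b;d/=np.linalg.norm(d)
print(b,w2t((.532,.063)),w2t((.567,-.0745)),w2t((.515,-.016)),np.degrees(np.arctan2(d[1],d[0])))
plan(*(b-.055*d),np.degrees(np.arctan2(d[1],d[0])),.13); plan(*(b-.055*d),None,.13); print(W-.026*d)
E
```

```text
[-0.09751628  0.09065636] [-0.14977269  0.04477044] [-0.08178043 -0.0797619 ] [-0.14665891 -0.03597796] -62.33934005466843
now tray [-0.1818  0.1816] z 0.2392 head -2.6 turn 5.98 shift -1.078 0.541 dz 1.819 F [0.6 0.1 0. ] q7 [-0.79  0.89] t 1.5
now tray [-0.1818  0.1816] z 0.2392 head -2.6 turn -0.0 shift -1.01 -0.659 dz 1.819 F [0.6 0.1 0. ] q7 [-0.79  0.89] t 1.5
[-0.06207008  0.02302853]
```

jog_arm([
  [0,0,0,1,20],
  [0,0,0,1,20],
  [0,0,0,1,20],
  [0,0,0,1,20],
  [0,0,0,1,20],
])

```text
time: 2.12
position: [0.5319, 0.2088, 0.239]
eef_rot: [0.551, 0.835, -0.0, -0.0]
force: [-0.1, 0.2, 0.2]
grip_width: 0.235
```

jog_arm([
  [0,0,0,0.98,20],
  [-0.5,0.27,0.6,0,20],
  [-0.57,0.27,0.6,0,20],
  [0,0,0.6,0,20],
  [0,0,0,0,20],
])

```text
time: 2.75
position: [0.577, 0.1534, 0.1286]
eef_rot: [0.618, 0.786, -0.002, -0.001]
force: [0.3, 0.5, 0.2]
grip_width: 0.238
```

Run:
```python
from h import *
b=w2t((.594,.0945));W=np.array([-.05,0]);d=W-b;d/=np.linalg.norm(d)
plan(*(b-.055*d),-62.3,.096);plan(*(W-.026*d),-62.3,.096)
c=calibration("wrist");cv2.imwrite("pics/w2.png",read_camera("wrist"))
```

```text
now tray [-0.1286  0.1435] z 0.1286 head -62.0 turn 0.03 shift -0.104 0.05 dz 0.544 F [0.3 0.5 0.2] q7 [-0.76  0.06] t 2.75
now tray [-0.1286  0.1435] z 0.1286 head -62.0 turn 0.03 shift -2.293 0.049 dz 0.544 F [0.3 0.5 0.2] q7 [-0.76  0.06] t 2.75
```

View pics/w2.png

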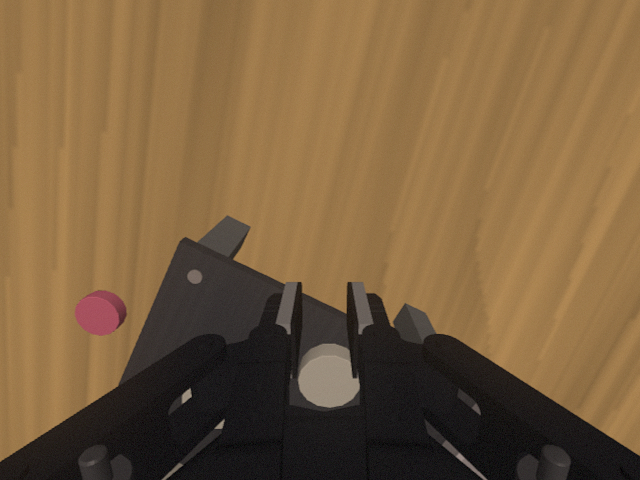

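jog_arm([
  [0,0.05,0.25,0.03,20],
  [0,0,0.25,0,20],
  [0,0,0.04,0,20],
  [-0.15,0,0,0,20],
  [-0.15,0,0,0,20],
])

```text
time: 3.42
position: [0.5867, 0.1357, 0.0994]
eef_rot: [0.62, 0.784, 0.0, 0.0]
force: [0.1, -0.2, -0.1]
grip_width: 0.238
```

Run:
```python
from h import *
plan(-.0621,.023,-62.3,.096)
c=calibration("wrist");cv2.imwrite("pics/w3.png",read_camera("wrist"));cv2.imwrite("pics/d3.png",cv2.resize(read_camera("side")[150:310,210:420],None,fx=3,fy=3))
```

```text
now tray [-0.1148  0.1288] z 0.0994 head -62.3 turn -0.0 shift -1.969 -0.042 dz 0.057 F [ 0.1 -0.2 -0.1] q7 [-0.72  0.1 ] t 3.42
```

View pics/d3.png

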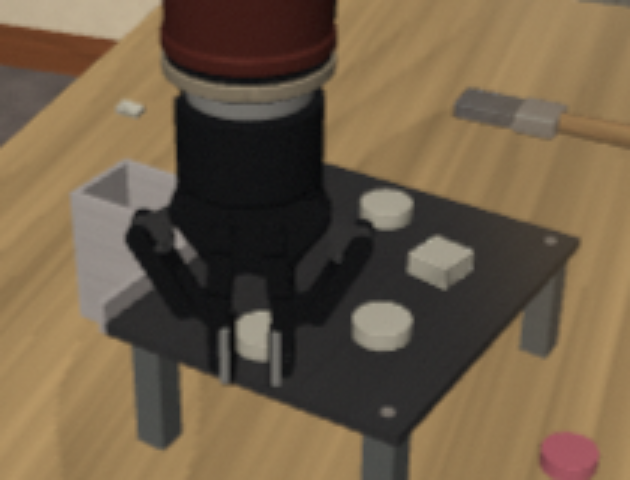

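View pics/w3.png

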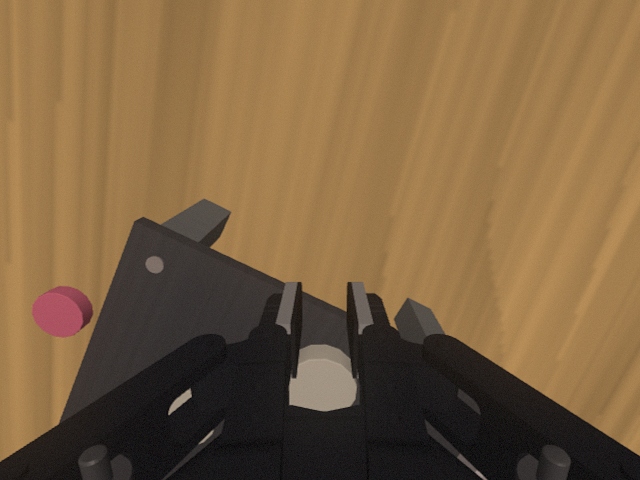

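jog_arm([
  [-0.1,-0.02,0.05,0,20],
  [-0.1,0,0,0,20],
  [-0.12,0,0,0,20],
  [-0.15,0,0,0,20],
  [-0.15,0,0,0,20],
])

```text
time: 4.15
position: [0.5939, 0.0994, 0.096]
eef_rot: [0.62, 0.784, 0.0, 0.0]
force: [-0.2, -0.0, 0.5]
grip_width: 0.231
```

Run:
```python
from h import *
plan(-.0621,.023,-62.3,.096)
cv2.imwrite("pics/d4.png",cv2.resize(read_camera("side")[150:310,210:420],None,fx=3,fy=3))
```

```text
now tray [-0.0988  0.0953] z 0.096 head -62.3 turn -0.0 shift -1.352 -0.018 dz -0.0 F [-0.2 -0.   0.5] q7 [-0.67  0.17] t 4.15
```

View pics/d4.png

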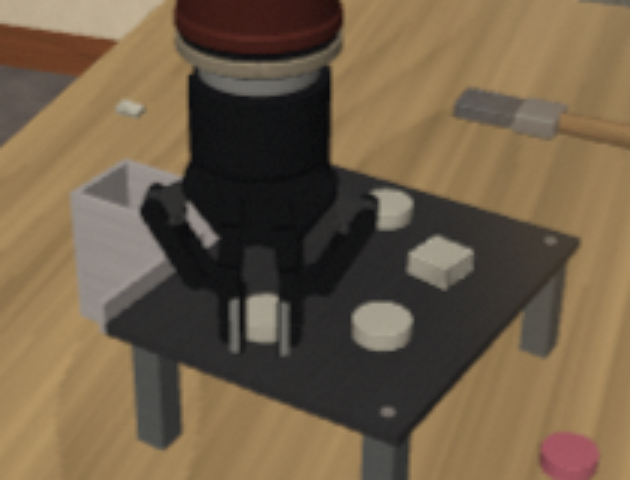

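jog_arm([
  [-0.15,-0.01,0,0,20],
  [-0.15,0,0,0,20],
  [-0.15,0,0,0,20],
  [-0.15,0,0,0,20],
  [-0.15,0,0,0,20],
])

```text
time: 4.82
position: [0.6036, 0.0555, 0.0959]
eef_rot: [0.62, 0.784, -0.0, 0.0]
force: [-0.2, 0.3, 0.3]
grip_width: 0.24
```

Run:
```python
from h import *
plan(-.0621,.023,-62.3,.096)
cv2.imwrite("pics/d5.png",cv2.resize(read_camera("side")[150:310,210:420],None,fx=3,fy=3))
cv2.imwrite("pics/w5.png",read_camera("wrist"))
```

```text
now tray [-0.0785  0.0553] z 0.0959 head -62.3 turn -0.0 shift -0.604 -0.008 dz -0.001 F [-0.2  0.3  0.3] q7 [-0.6   0.25] t 4.83
```

View pics/d5.png

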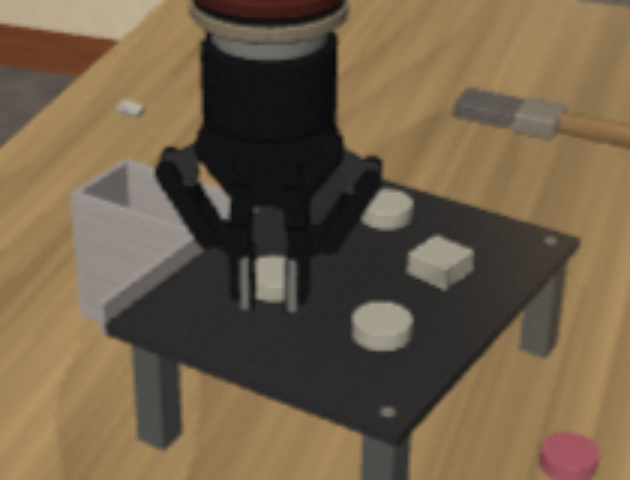

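View pics/w5.png

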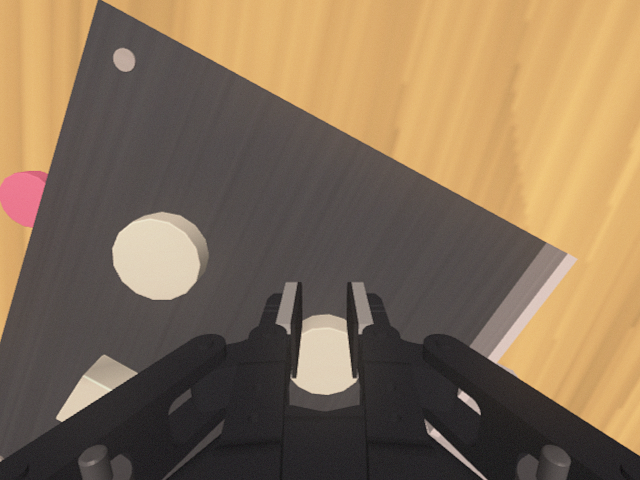

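jog_arm([
  [-0.15,0,0,0,20],
  [-0.15,0,0,0,20],
  [-0.15,0,0,0,20],
  [-0.13,0,0,0,20],
  [0,0,0,0,20],
])

```text
time: 5.55
position: [0.6116, 0.0213, 0.096]
eef_rot: [0.621, 0.784, -0.0, 0.0]
force: [0.5, 0.1, 0.5]
grip_width: 0.232
```

Run:
```python
from h import *
plan(-.0621,.023,-62.3,.096)
s=manip.state();c=calibration("wrist");cv2.imwrite("pics/w6.png",read_camera("wrist"))
for v in (345,355,365):
  p=ray(c,325,v,.097);print(v,w2t(p).round(4),np.linalg.norm(p[:2]-s["position"][:2]))
```

```text
now tray [-0.0623  0.0241] z 0.096 head -62.4 turn -0.01 shift -0.017 -0.006 dz -0.001 F [0.5 0.1 0.5] q7 [-0.55  0.32] t 5.55
345 [-0.0525  0.0081] 0.018740218348099243
355 [-0.0501  0.0036] 0.023875221559673337
365 [-0.0476 -0.0011] 0.02911503773627618
```

View pics/w6.png

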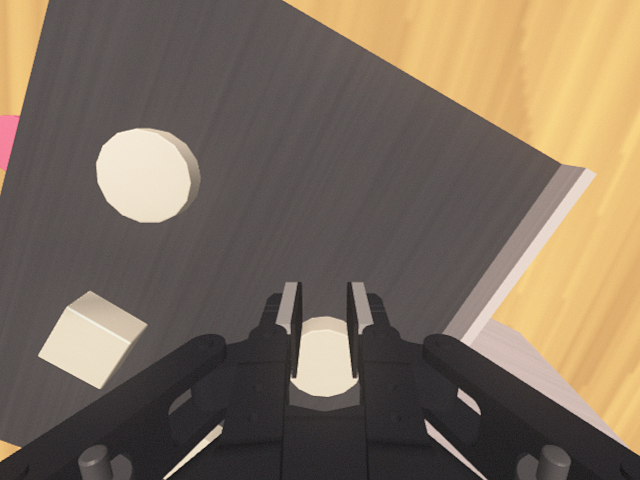

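jog_arm([
  [0.3,0,0,0,20],
  [0.2,0,-0.4,0,20],
  [0,0,-0.4,-0.8,20],
  [0,0,0,-1,20],
  [0,0,0,-1,20],
])

```text
time: 6.22
position: [0.6043, 0.0538, 0.1443]
eef_rot: [0.408, 0.913, 0.0, 0.0]
force: [0.4, -0.0, -0.1]
grip_width: 0.236
```

jog_arm([
  [0,0,0,-1,20],
  [0,0,0,-1,20],
  [0,0,0,-1,20],
  [0,0,0,-0.44,20],
  [0,0,0,0,20],
])

```text
time: 6.85
position: [0.6042, 0.0532, 0.1439]
eef_rot: [0.123, 0.992, 0.0, -0.0]
force: [0.0, 1.0, -0.2]
grip_width: 0.231
```

Run:
```python
from h import *
plan(-.094,.0,0,.096)
cv2.imwrite("pics/w7.png",read_camera("wrist"))
im=read_camera("scene")[165:355,240:440]
cv2.imwrite("pics/s7.png",cv2.resize(im,None,fx=3,fy=3,interpolation=cv2.INTER_CUBIC))
```

```text
now tray [-0.0774  0.0532] z 0.1439 head 0.2 turn 0.02 shift 0.277 -0.887 dz 0.799 F [ 0.   1.  -0.2] q7 [-0.46  1.27] t 6.85
```

View pics/w7.png

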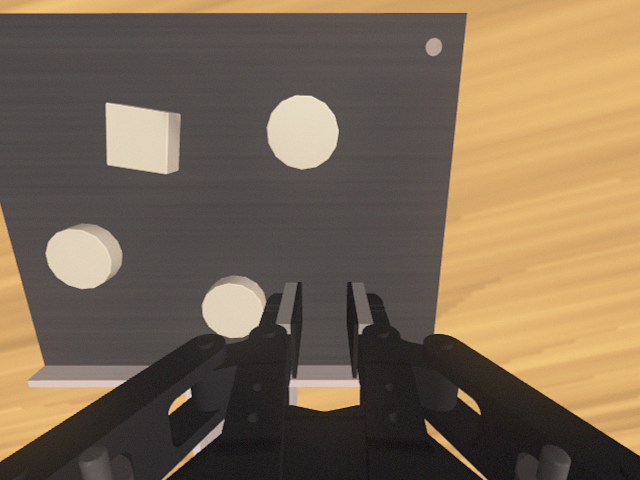

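View pics/s7.png

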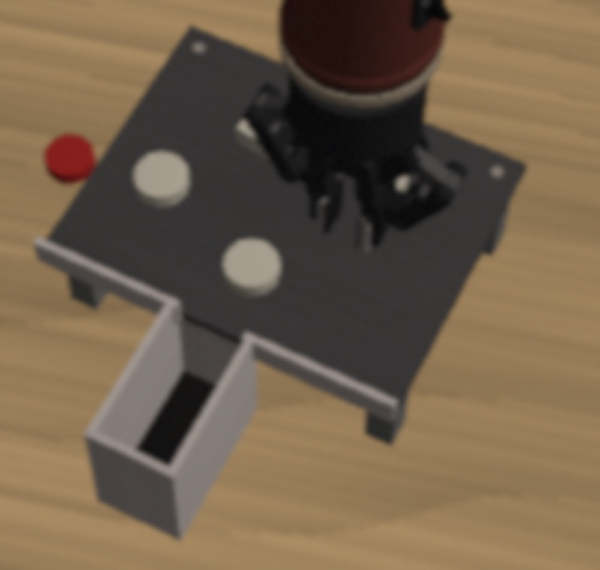

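Run:
```python
from h import *
c=calibration("wrist");s=calibration("scene")
for n,u,v,z in [("disc",235,310,.097),("fence near-top L end",28,384,.099),("gateR?",296,386,.099),("gateL?",192,386,.099),("blank m",303,131,.097),("blank r",80,257,.097),("off",138,138,.101),("deck nearL",467,13,.085)]: print(n,w2t(ray(c,u,v,z)).round(4))
S=lambda u,v:(240+u/3,165+v/3)
for n,u,v,z in [("disc",251,262,.097),("gL",245,338,.099),("gR",180,303,.099),("fenceL",397,404,.099),("fenceR",37,243,.099)]:print("scene",n,w2t(ray(s,*S(u,v),z)).round(4))
```

```text
disc [-0.0488  0.0003]
fence near-top L end [ 0.0012 -0.1299]
gateR? [0.0025 0.0346]
gateL? [ 0.0025 -0.0294]
blank m [-0.1481  0.0412]
blank r [-0.0814 -0.0826]
off [-0.1448 -0.0389]
deck nearL [-0.2026  0.1205]
scene disc [-0.0495  0.0018]
scene gL [0.0006 0.024 ]
scene gR [-0.0025 -0.0229]
scene fenceL [-0.0018  0.1252]
scene fenceR [ 0.0012 -0.1234]
```

jog_arm([
  [0.28,-0.4,0,0.02,20],
  [0,-0.52,0,0,20],
  [0,0,0.35,0,20],
  [0,0,0.35,0,20],
  [0,0,0.08,0,20],
])

```text
time: 7.58
position: [0.5737, 0.0026, 0.096]
eef_rot: [0.126, 0.992, -0.0, -0.001]
force: [-0.8, 0.6, -0.1]
grip_width: 0.239
```

Run:
```python
from h import *
plan(-.020,-.002,0,.096)
```

```text
now tray [-0.0944 -0.0035] z 0.096 head -0.1 turn -0.01 shift -1.24 0.024 dz -0.001 F [-0.8  0.6 -0.1] q7 [-0.41  1.35] t 7.58
```

jog_arm([
  [-0.12,0.02,0,0,20],
  [-0.14,0,0,0,20],
  [-0.14,0,0,0,20],
  [-0.14,0,0,0,20],
  [-0.14,0,0,0,20],
])

```text
time: 8.2
position: [0.6151, -0.0071, 0.0972]
eef_rot: [0.126, 0.992, -0.0, 0.0]
force: [-0.5, -0.0, 0.2]
grip_width: 0.238
```

Run:
```python
from h import *
plan(-.020,-.002,0,.096)
cv2.imwrite("pics/w8.png",read_camera("wrist"))
im=read_camera("scene")[165:355,240:440]
cv2.imwrite("pics/s8.png",cv2.resize(im,None,fx=3,fy=3,interpolation=cv2.INTER_CUBIC))
```

```text
now tray [-0.0519 -0.0025] z 0.0972 head -0.1 turn -0.01 shift -0.532 0.009 dz 0.021 F [-0.5 -0.   0.2] q7 [-0.37  1.39] t 8.2
```

View pics/s8.png

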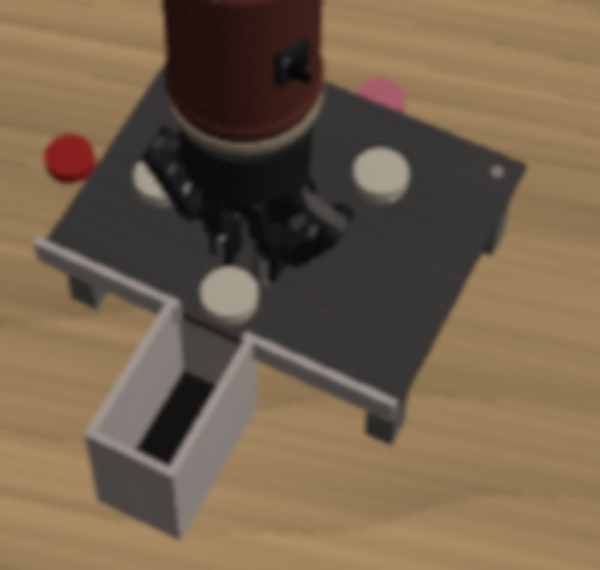

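View pics/w8.png

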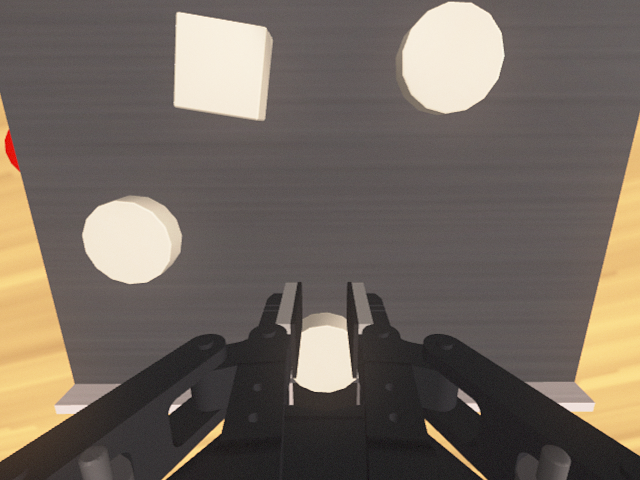

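jog_arm([
  [-0.12,0,0.01,0,20],
  [-0.14,0,0,0,20],
  [-0.14,0,0,0,20],
  [-0.1,0,0,0,20],
  [0,0,0,0,20],
])

```text
time: 8.93
position: [0.6439, -0.0146, 0.0964]
eef_rot: [0.126, 0.992, -0.0, 0.0]
force: [-0.3, 0.5, 0.2]
grip_width: 0.235
```

Run:
```python
from h import *
plan(-.020,-.0025,0,.096)
im=read_camera("scene")[165:355,240:440]
cv2.imwrite("pics/s9.png",cv2.resize(im,None,fx=3,fy=3,interpolation=cv2.INTER_CUBIC))
```

```text
now tray [-0.0222 -0.0027] z 0.0964 head -0.1 turn -0.01 shift -0.036 0.003 dz 0.007 F [-0.3  0.5  0.2] q7 [-0.35  1.41] t 8.93
```

View pics/s9.png

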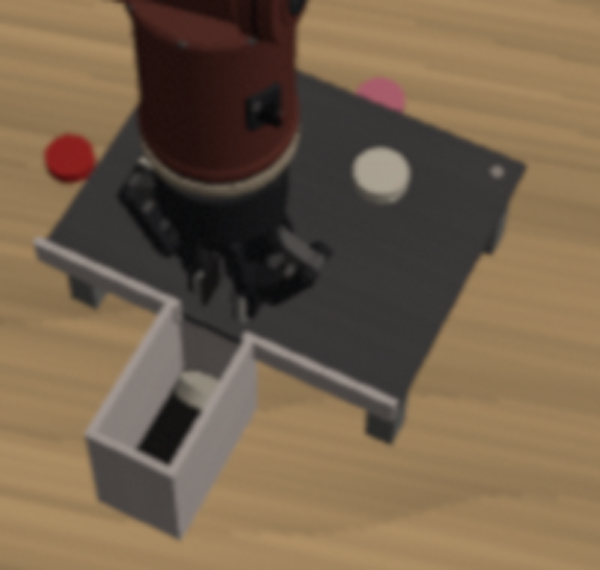

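The first blank is in the slot, visible at (198,388) in the crop. Next is the middle one.

jog_arm([
  [0.3,0,-0.2,0,20],
  [0.5,0,-0.6,0,20],
  [0.8,0.3,0,0.8,20],
  [0.8,0.3,0,0.8,20],
  [0.5,0.3,0,0.9,20],
])

```text
time: 9.6
position: [0.4987, 0.0939, 0.1447]
eef_rot: [0.34, 0.941, 0.0, -0.0]
force: [1.2, 0.2, 0.0]
grip_width: 0.234
```

Run:
```python
from h import *
plan(-.1987,.0655,-25.3,.096)
cv2.imwrite("pics/w10.png",read_camera("wrist"))
```

```text
now tray [-0.1897  0.0664] z 0.1447 head -25.3 turn -0.0 shift 0.129 -0.078 dz 0.811 F [1.2 0.2 0. ] q7 [-0.63  0.65] t 9.6
```

jog_arm([
  [0.13,-0.07,0,0,20],
  [0,0,0.3,0,20],
  [0,0,0.3,0,20],
  [0,0,0.21,0,20],
  [0,0,0,0,20],
])

```text
time: 10.28
position: [0.4916, 0.0936, 0.0952]
eef_rot: [0.338, 0.941, -0.001, -0.001]
force: [0.1, 0.1, 0.1]
grip_width: 0.232
```

Run:
```python
from h import *
plan(-.0785,.0086,-25.3,.096)
cv2.imwrite("pics/w11.png",read_camera("wrist"))
```

```text
now tray [-0.1965  0.0644] z 0.0952 head -25.1 turn 0.02 shift -2.176 0.0 dz -0.014 F [0.1 0.1 0.1] q7 [-0.63  0.67] t 10.28
```

View pics/w11.png

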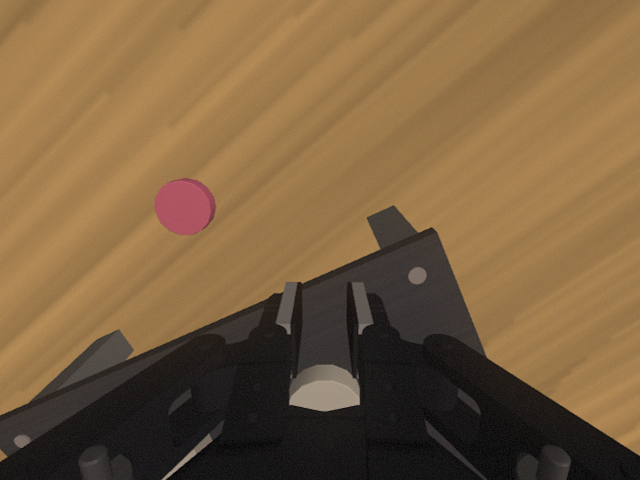

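The blank is centred between the fingers at (324,390). I'll push 2.18 units.

jog_arm([
  [-0.15,0,-0.01,0.02,20],
  [-0.15,0,0,0,20],
  [-0.15,0,0,0,20],
  [-0.15,0,0,0,20],
  [-0.15,0,0,0,20],
])

```text
time: 10.95
position: [0.5272, 0.0654, 0.0965]
eef_rot: [0.339, 0.941, -0.0, -0.0]
force: [-0.8, 0.9, 1.2]
grip_width: 0.235
```

jog_arm([
  [-0.15,0,0,0,20],
  [-0.15,0,0,0,20],
  [-0.15,0,0,0,20],
  [-0.15,0,0,0,20],
  [-0.15,0,0,0,20],
])

```text
time: 11.58
position: [0.5618, 0.0366, 0.0965]
eef_rot: [0.339, 0.941, -0.0, -0.0]
force: [-1.1, 0.2, 1.5]
grip_width: 0.235
```

Run:
```python
from h import *
plan(-.0785,.0086,-25.3,.096)
cv2.imwrite("pics/w12.png",read_camera("wrist"))
```

```text
now tray [-0.1143  0.0266] z 0.0965 head -25.3 turn 0.0 shift -0.668 -0.016 dz 0.008 F [-1.1  0.2  1.5] q7 [-0.51  0.85] t 11.57
```

View pics/w12.png

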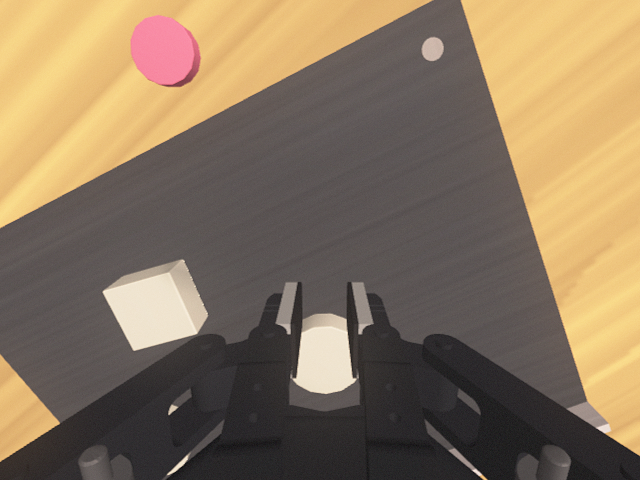

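jog_arm([
  [-0.15,-0.01,0,0,20],
  [-0.15,0,0,0,20],
  [-0.15,0,0,0,20],
  [-0.15,0,0,0,20],
  [-0.06,0,0,0,20],
])

```text
time: 12.25
position: [0.592, 0.0107, 0.0965]
eef_rot: [0.339, 0.941, -0.0, 0.0]
force: [-0.9, 0.4, 0.9]
grip_width: 0.234
```

jog_arm([
  [0.3,0,0,0,20],
  [0.2,0,-0.4,0,20],
  [0,0,-0.4,-0.8,20],
  [0,0,0,-0.9,20],
  [0,0,0,-0.83,20],
])

```text
time: 12.88
position: [0.5676, 0.0317, 0.1449]
eef_rot: [0.122, 0.993, 0.0, 0.0]
force: [-0.2, -0.1, -0.0]
grip_width: 0.236
```

Run:
```python
from h import *
plan(-.100,-.0025,0,.096)
cv2.imwrite("pics/w13.png",read_camera("wrist"))
```

```text
now tray [-0.1075  0.0232] z 0.1449 head 0.4 turn 0.04 shift -0.125 -0.429 dz 0.815 F [-0.2 -0.1 -0. ] q7 [-0.46  1.28] t 12.88
```

View pics/w13.png

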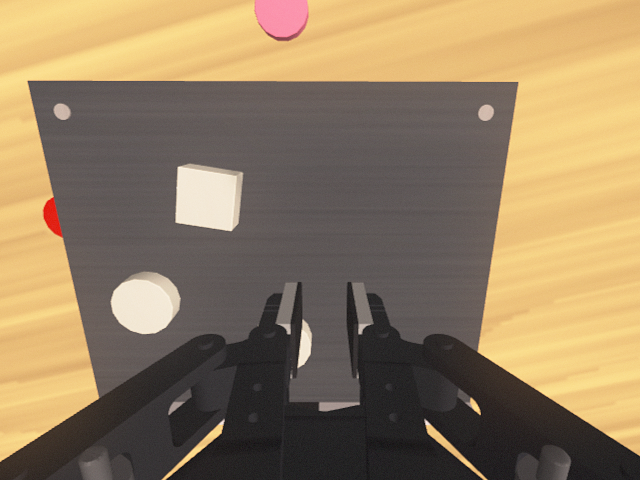

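jog_arm([
  [-0.12,-0.2,0,0.04,20],
  [-0.13,-0.22,0,0,20],
  [0,0,0.4,0,20],
  [0,0,0.41,0,20],
  [0,0,0,0,20],
])

```text
time: 13.55
position: [0.5764, 0.0008, 0.0949]
eef_rot: [0.13, 0.992, -0.001, -0.001]
force: [-0.2, -1.0, 0.8]
grip_width: 0.235
```

Run:
```python
from h import *
plan(-.020,-.0025,0,.096)
cv2.imwrite("pics/w14.png",read_camera("wrist"))
im=read_camera("scene")[165:355,240:440]
cv2.imwrite("pics/s14.png",cv2.resize(im,None,fx=3,fy=3,interpolation=cv2.INTER_CUBIC))
```

```text
now tray [-0.0914 -0.0045] z 0.0949 head -0.6 turn -0.06 shift -1.19 0.033 dz -0.018 F [-0.2 -1.   0.8] q7 [-0.4   1.35] t 13.55
```

View pics/w14.png

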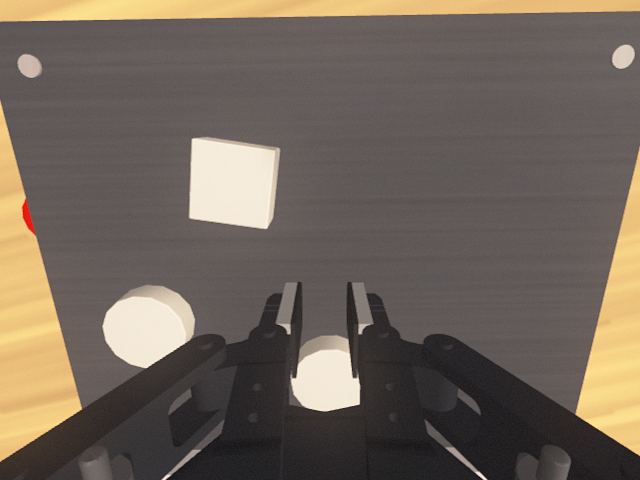

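View pics/s14.png

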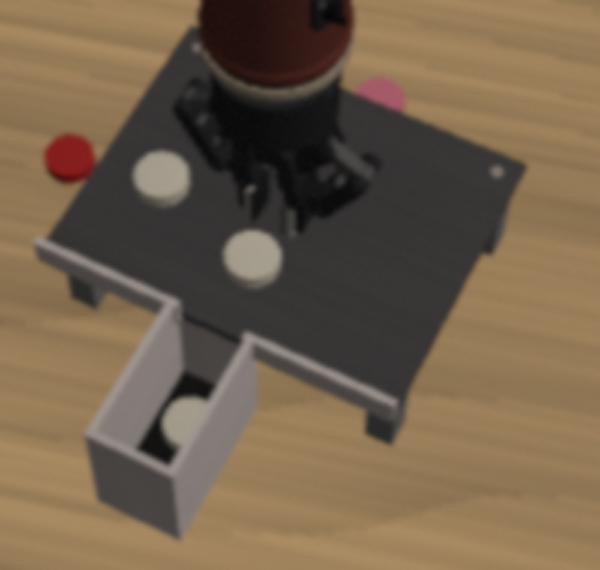

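jog_arm([
  [-0.1,0.03,-0.02,-0.05,20],
  [-0.14,0,0,0,20],
  [-0.14,0,0,0,20],
  [-0.14,0,0,0,20],
  [-0.14,0,0,0,20],
])

```text
time: 14.28
position: [0.616, -0.006, 0.0971]
eef_rot: [0.124, 0.992, -0.0, -0.0]
force: [-1.1, 0.5, 1.5]
grip_width: 0.237
```

Run:
```python
from h import *
plan(-.020,-.0025,0,.096)
cv2.imwrite("pics/w15.png",read_camera("wrist"))
```

```text
now tray [-0.0513 -0.0012] z 0.0971 head 0.1 turn 0.01 shift -0.522 -0.021 dz 0.018 F [-1.1  0.5  1.5] q7 [-0.37  1.39] t 14.28
```

View pics/w15.png

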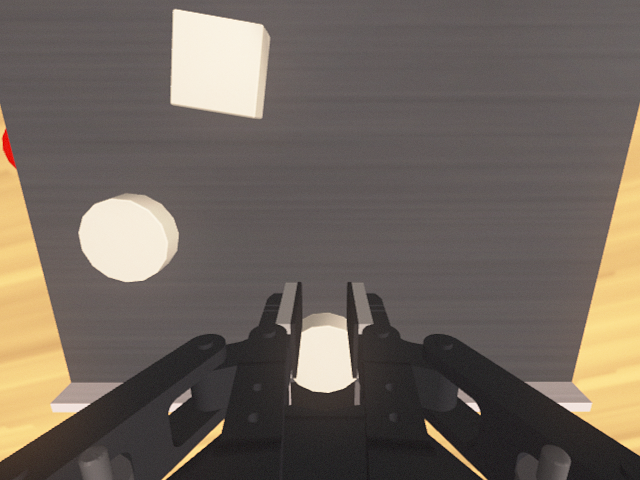

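The fence ends at u 51 and 590, which puts the middle at 320, so y needs about -0.02.

jog_arm([
  [-0.12,-0.02,0.01,0,20],
  [-0.14,0,0,0,20],
  [-0.14,0,0,0,20],
  [-0.1,0,0,0,20],
  [0,0,0,0,20],
])

```text
time: 14.95
position: [0.6446, -0.0146, 0.0965]
eef_rot: [0.124, 0.992, -0.0, 0.0]
force: [-0.8, -0.2, 0.3]
grip_width: 0.237
```

Run:
```python
from h import *
plan(-.020,-.0025,0,.096)
im=read_camera("scene")[165:355,240:440]
cv2.imwrite("pics/s16.png",cv2.resize(im,None,fx=3,fy=3,interpolation=cv2.INTER_CUBIC))
```

```text
now tray [-0.0214 -0.0025] z 0.0965 head 0.1 turn 0.01 shift -0.024 -0.001 dz 0.008 F [-0.8 -0.2  0.3] q7 [-0.34  1.42] t 14.95
```

View pics/s16.png

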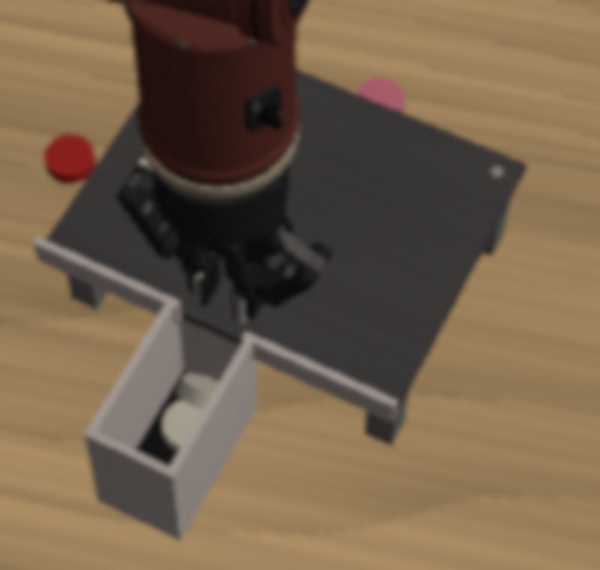

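The second blank is in. For the right-hand blank, heading +68° would run joint 7 close to its limit. I'll turn the other way and push with the tool's +x side instead.

jog_arm([
  [0.3,0,-0.2,0,20],
  [0.3,0,-0.6,0,20],
  [0.2,-0.6,0,0,20],
  [0.2,-0.6,0,0,20],
  [0.2,-0.6,0,0,20],
])

```text
time: 15.62
position: [0.5469, -0.1021, 0.1447]
eef_rot: [0.124, 0.992, 0.0, 0.0]
force: [0.1, -1.0, 0.6]
grip_width: 0.235
```

jog_arm([
  [0,0,0,1,20],
  [0,0,0,1,20],
  [0,0,0,1,20],
  [0,0,0,1,20],
  [0,0,0,1,20],
])

```text
time: 16.25
position: [0.5476, -0.1011, 0.1446]
eef_rot: [0.534, 0.845, 0.0, -0.0]
force: [-0.7, 0.1, -0.3]
grip_width: 0.232
```

jog_arm([
  [0,0,0,1,20],
  [0,0,0,1,20],
  [0,0,0,1,20],
  [0,0,0,1,20],
  [0,0,0,1,20],
])

```text
time: 16.88
position: [0.5476, -0.1011, 0.1446]
eef_rot: [0.841, 0.54, 0.0, -0.0]
force: [0.1, 0.5, -1.1]
grip_width: 0.233
```

Run:
```python
from h import *
plan(-.1017,-.133,-111.6,.096)
cv2.imwrite("pics/w17.png",read_camera("wrist"))
```

```text
now tray [-0.094  -0.1104] z 0.1446 head -100.2 turn 1.14 shift -0.398 0.019 dz 0.809 F [ 0.1  0.5 -1.1] q7 [-0.49 -0.17] t 16.88
```

View pics/w17.png

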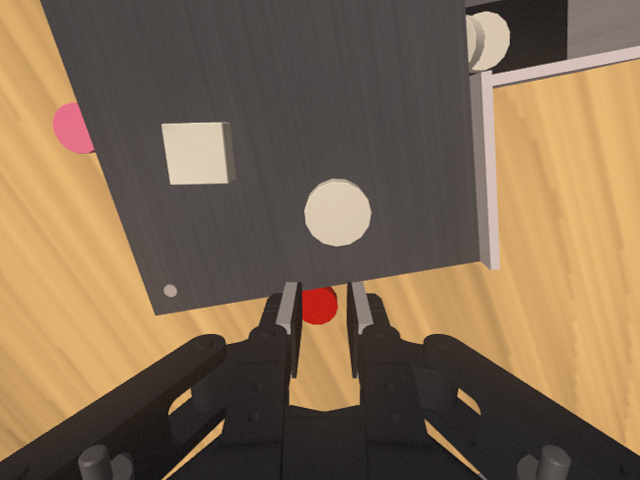

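jog_arm([
  [0,0,0,0.6,20],
  [0,0,0,0.54,20],
  [-0.2,0.01,0,0,20],
  [-0.2,0.01,0.1,0,20],
  [0,0,0,0,20],
])

```text
time: 17.55
position: [0.5336, -0.1229, 0.1381]
eef_rot: [0.89, 0.456, -0.0, -0.0]
force: [0.1, 0.5, 0.4]
grip_width: 0.232
```

Run:
```python
from h import *
c=calibration("wrist");im=read_camera("wrist");cv2.imwrite("pics/w18.png",im)
bl=[b for b in blobs(im,130,(130,40,470,270))];print(bl)
for p,n in bl: print(p.round(),w2t(ray(c,*p,.096)).round(4))
plan(-.1017,-.133,-111.6,.096)
```

```text
[(array([162.3700329 , 126.92482916]), np.int32(3951)), (array([323.70409674, 163.58785785]), np.int32(4052))]
[162. 127.] [-0.1459 -0.0384]
[324. 164.] [-0.08   -0.0827]
now tray [-0.1018 -0.1341] z 0.1383 head -111.3 turn 0.03 shift 0.017 -0.006 dz 0.705 F [ 0.4  0.2 -0.4] q7 [-0.49 -0.31] t 17.6
```

View pics/w18.png

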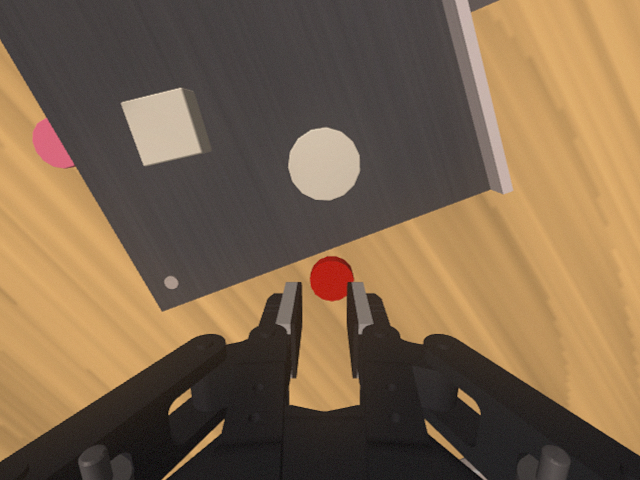

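jog_arm([
  [0,0,0.35,0.03,20],
  [0,0,0.33,0,20],
  [0,0,0,0,20],
  [0.15,0,0,0,20],
  [0.15,0,0,0,20],
])

```text
time: 18.23
position: [0.5465, -0.1061, 0.0987]
eef_rot: [0.891, 0.455, 0.001, 0.0]
force: [0.1, -0.2, 0.3]
grip_width: 0.233
```

Run:
```python
from h import *
plan(-.0596,-.0267,-111.6,.096)
```

```text
now tray [-0.0938 -0.1155] z 0.0987 head -111.6 turn 0.0 shift 1.585 -0.015 dz 0.044 F [ 0.1 -0.2  0.3] q7 [-0.49 -0.31] t 18.23
```

jog_arm([
  [0.12,-0.01,0.04,0,20],
  [0.12,0,0,0,20],
  [0.14,0,0,0,20],
  [0.14,0,0,0,20],
  [0.14,0,0,0,20],
])

```text
time: 18.85
position: [0.5685, -0.074, 0.0953]
eef_rot: [0.891, 0.454, -0.0, 0.0]
force: [-0.1, 0.1, -0.3]
grip_width: 0.231
```

Run:
```python
from h import *
plan(-.0596,-.0267,-111.6,.096)
cv2.imwrite("pics/w19.png",read_camera("wrist"))
```

```text
now tray [-0.0805 -0.0789] z 0.0953 head -111.6 turn 0.0 shift 0.937 0.003 dz -0.011 F [-0.1  0.1 -0.3] q7 [-0.52 -0.36] t 18.85
```

View pics/w19.png

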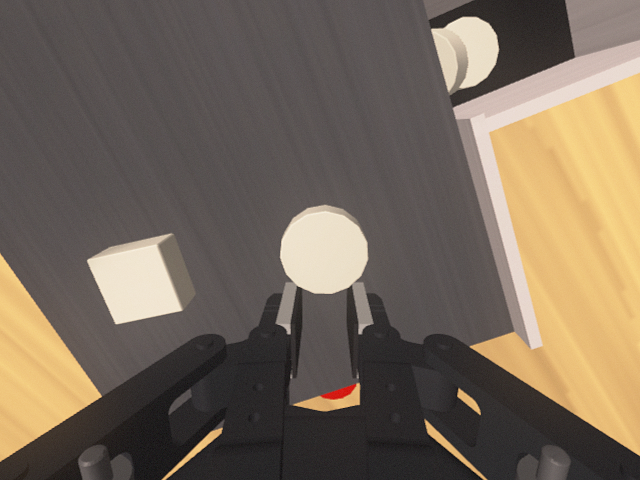

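jog_arm([
  [0.15,0,0,0,20],
  [0.15,0,0,0,20],
  [0.15,0,0,0,20],
  [0.15,0,0,0,20],
  [0.15,0,0,0,20],
])

```text
time: 19.52
position: [0.5949, -0.0375, 0.0953]
eef_rot: [0.891, 0.454, -0.0, 0.0]
force: [-1.5, -0.2, -0.3]
grip_width: 0.232
```

jog_arm([
  [0.13,0,0,0,20],
  [0.05,0,0,0,20],
  [0,0,0,0,20],
  [-0.3,0,0,0,20],
  [-0.2,0,-0.4,0,20],
])

```text
time: 20.15
position: [0.5808, -0.0556, 0.1181]
eef_rot: [0.891, 0.454, -0.002, -0.0]
force: [-0.3, 0.2, 0.5]
grip_width: 0.234
```

jog_arm([
  [0,0,-0.4,0.84,20],
  [0,0,0,1,20],
  [0,0,0,1,20],
  [0,0,0,1,20],
  [0,0,0,1,20],
])

```text
time: 20.78
position: [0.5823, -0.0552, 0.1434]
eef_rot: [0.999, 0.046, -0.0, -0.0]
force: [0.0, 0.0, 0.3]
grip_width: 0.231
```

jog_arm([
  [0,0,0,1,20],
  [0,0,0,1,20],
  [0,0,0,0,20],
  [0,0,0,0,20],
  [0,0,0,0,20],
])

```text
time: 21.4
position: [0.5831, -0.0539, 0.1434]
eef_rot: [0.992, -0.124, 0.0, -0.0]
force: [-0.1, -1.0, 0.4]
grip_width: 0.231
```

Run:
```python
from h import *
plan(-.096,-.0025,-180,.096)
c=calibration("wrist");im=read_camera("wrist");cv2.imwrite("pics/w20.png",im)
for p,n in blobs(im,130,(130,40,640,360)): print(p.round(),n,w2t(ray(c,*p,.096)).round(4))
```

```text
now tray [-0.0713 -0.0558] z 0.1434 head 180.1 turn 36.01 shift -0.412 -0.889 dz 0.79 F [-0.1 -1.   0.4] q7 [-0.73 -1.51] t 21.4
[151. 100.] 1503 [0.017 0.027]
[291. 109.] 6470 [ 0.0132 -0.0405]
[225. 231.] 3256 [-0.0489 -0.0034]
```

View pics/w20.png

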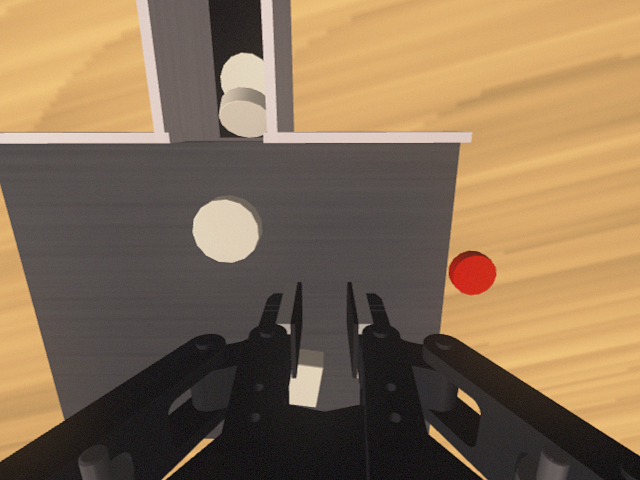

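jog_arm([
  [-0.15,-0.45,0,0,20],
  [-0.18,-0.44,0,0,20],
  [0,0,0.4,0,20],
  [0,0,0.38,0,20],
  [0,0,0,0,20],
])

```text
time: 22.08
position: [0.5765, 0.0029, 0.0955]
eef_rot: [0.992, -0.124, -0.001, 0.0]
force: [0.2, -1.2, 0.4]
grip_width: 0.233
```

Run:
```python
from h import *
plan(-.020,-.0025,-180,.096)
c=calibration("wrist");im=read_camera("wrist");cv2.imwrite("pics/w21.png",im)
for p,n in blobs(im,130,(270,100,400,330)): print(p.round(),n,w2t(ray(c,*p,.096)).round(4))
```

```text
now tray [-0.0917 -0.0024] z 0.0955 head 180.1 turn 36.01 shift 1.195 0.002 dz -0.008 F [ 0.2 -1.2  0.4] q7 [-0.8  -1.58] t 22.07
[325. 215.] 6370 [-0.0486 -0.0037]
```

View pics/w21.png

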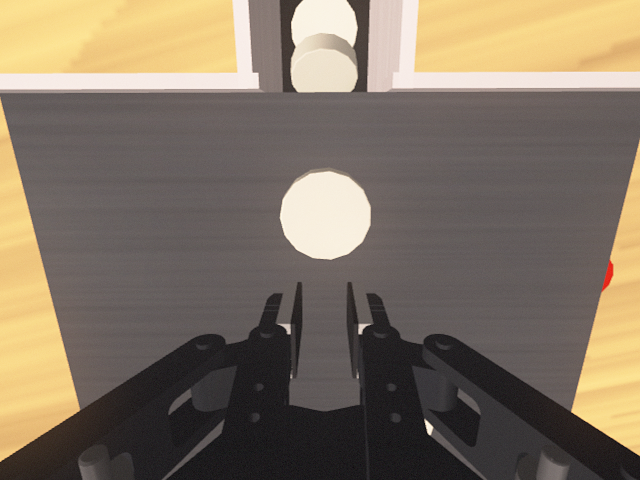

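The gate edges are at u 257 and 395, and the blank and tool are both at 325, so everything is aligned. Pushing now.

jog_arm([
  [0.1,0,0,0,20],
  [0.14,0,0,0,20],
  [0.14,0,0,0,20],
  [0.14,0,0,0,20],
  [0.14,0,0,0,20],
])

```text
time: 22.75
position: [0.6163, -0.007, 0.0965]
eef_rot: [0.992, -0.125, -0.0, 0.0]
force: [-0.5, 0.2, 0.2]
grip_width: 0.236
```

Run:
```python
from h import *
plan(-.020,-.0025,-180,.096)
cv2.imwrite("pics/w22.png",read_camera("wrist"))
```

```text
now tray [-0.0508 -0.0021] z 0.0965 head 180.0 turn 36.0 shift 0.513 0.006 dz 0.009 F [-0.5  0.2  0.2] q7 [-0.72 -1.54] t 22.75
```

View pics/w22.png

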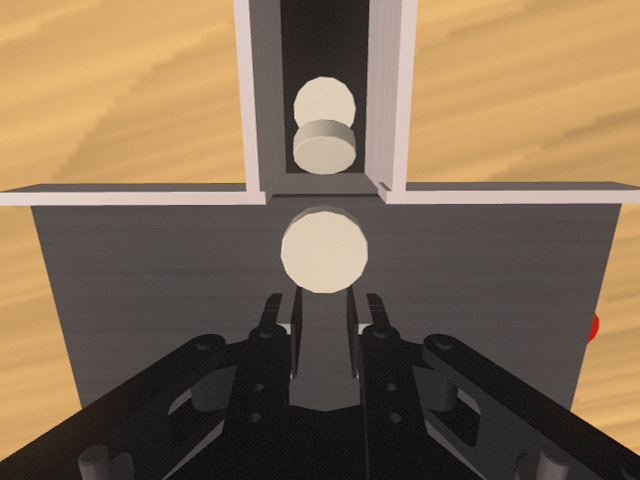

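jog_arm([
  [0.12,0,0,0,20],
  [0.14,0,0,0,20],
  [0.14,0,0,0,20],
  [0.1,0,0,0,20],
  [0,0,0,0,20],
])

```text
time: 23.42
position: [0.6452, -0.0145, 0.0965]
eef_rot: [0.992, -0.125, 0.0, 0.0]
force: [-0.4, -0.1, -0.3]
grip_width: 0.232
```

Run:
```python
from h import *
plan(-.020,-.0025,-180,.096)
cv2.imwrite("pics/w23.png",read_camera("wrist"))
```

```text
now tray [-0.0209 -0.0023] z 0.0965 head 180.0 turn 36.0 shift 0.015 0.004 dz 0.008 F [-0.4 -0.1 -0.3] q7 [-0.67 -1.52] t 23.43
```

View pics/w23.png

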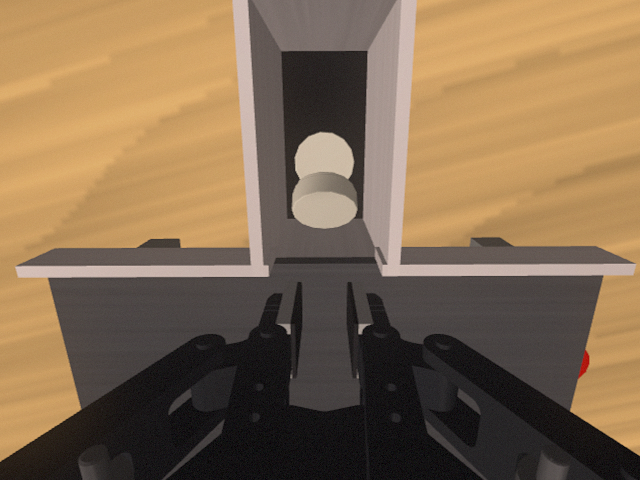

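Only two shapes are visible in the slot, so the third may be stacked. I'll back off and check.

jog_arm([
  [-0.3,0,-0.2,0,20],
  [-0.2,0,-0.8,0,20],
  [0,0,-0.8,0,20],
  [0.5,0,0,0,20],
  [0,0,0,0,20],
])

```text
time: 24.1
position: [0.6457, -0.0144, 0.2049]
eef_rot: [0.992, -0.125, 0.001, 0.0]
force: [-0.2, 0.1, -1.6]
grip_width: 0.234
```

Run:
```python
from h import *
plan(-.020,-.0025,-180,.096)
im=read_camera("wrist");cv2.imwrite("pics/w24.png",im)
cv2.imwrite("pics/w24c.png",cv2.resize(im[120:300,200:440],None,fx=3,fy=3,interpolation=cv2.INTER_CUBIC))
im=read_camera("scene")[165:355,240:440]
cv2.imwrite("pics/s24.png",cv2.resize(im,None,fx=3,fy=3,interpolation=cv2.INTER_CUBIC))
```

```text
now tray [-0.0204 -0.002 ] z 0.2049 head 180.0 turn 36.0 shift 0.007 0.008 dz 1.814 F [-0.2  0.1 -1.6] q7 [-0.72 -1.57] t 24.1
```

View pics/w24.png

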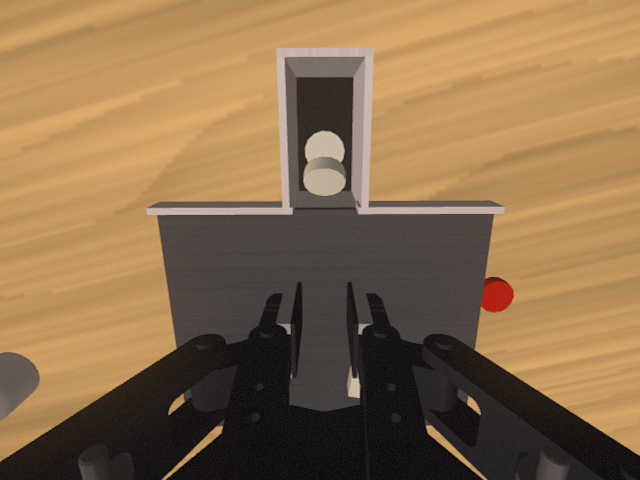

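View pics/s24.png

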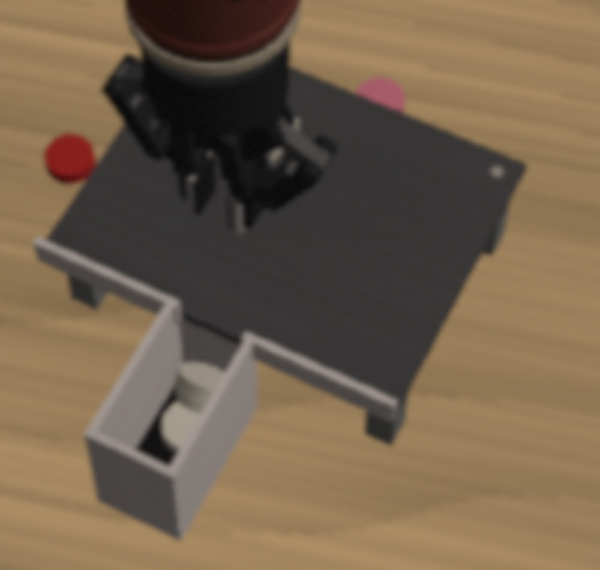

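The near stack is taller than before, so the third blank lies on the second. I'll retreat and check the whole deck.

jog_arm([
  [0,0.5,-0.7,0,20],
  [0,0.9,-0.3,0,20],
  [0,0.9,0,0,20],
  [0,0.9,0,0,20],
  [0,0.9,0,0,20],
])

```text
time: 24.82
position: [0.5825, -0.2535, 0.2642]
eef_rot: [0.992, -0.125, -0.0, -0.0]
force: [-0.5, -0.0, 0.3]
grip_width: 0.236
```

Run:
```python
from h import *
s=manip.state();print(s["position"],s["time"])
a=read_camera("scene");b=read_camera("side")
cv2.imwrite("pics/s25.png",a);cv2.imwrite("pics/s25c.png",cv2.resize(a[165:355,240:440],None,fx=3,fy=3,interpolation=cv2.INTER_CUBIC));cv2.imwrite("pics/d25.png",b)
```

```text
[ 0.58248017 -0.25347264  0.26420692] 24.825
```

View pics/s25c.png

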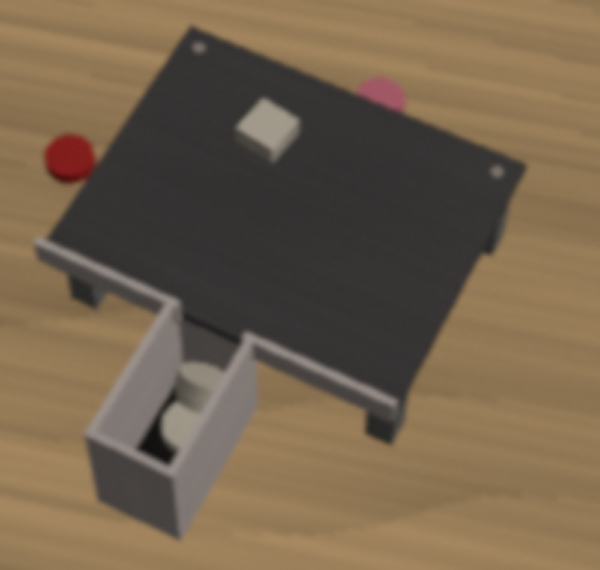

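View pics/d25.png

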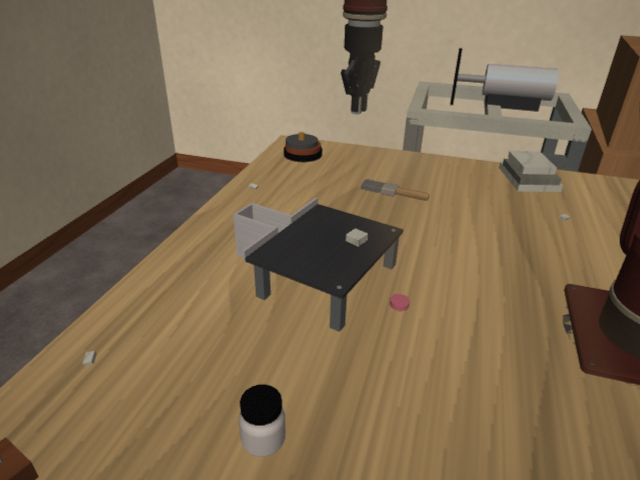

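View pics/s25.png

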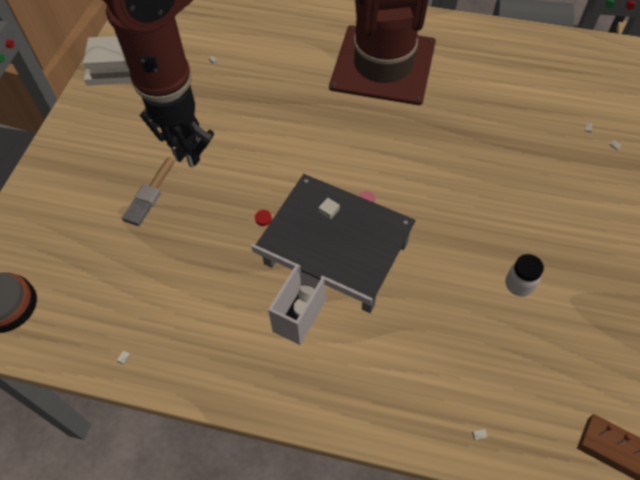

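The deck holds only the offcut, unmoved at (329,208). The jar, brush and look-alikes are where they were, and the slot holds the blanks.

```bash
python3 -c "
from bench import close_job;print(close_job())"
```

```text
the job is handed in; nothing more can be done
None
```

I pushed all three round blanks one at a time through the gate, and each dropped into the slot. The job was handed in at about 25 s. I used two slightly open fingertips as a cradle and never pinched or lifted a blank. The force readings I saw stayed under about 2 N.

**Last checks:**
- **Deck:** only the square offcut is left on it, where it was at the start.
- **Other objects:** the jar, the brush and the pink and red look-alikes have not moved in the pictures.
- **Arm:** it is parked clear of everything, with the tool at 0.26 m height.
- **Slot:** I could see only two shapes directly. The third blank appears to lie on top of the second, because that stack got visibly taller when it dropped and the blank is not on the deck or the bench.

**Disagreement between measurements:** the wrist camera placed the tray 2–4 mm to one side of where the fixed cameras did. I used the wrist camera's line for the gate, and every blank went through without trouble.

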